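# Point out the test cassette and its matching colour tile

## Task

Show the class the test result by pointing downwards with the fingertips: first hold the spot midway between them, about 3 cm above the coloured window of the test cassette that lies on the brown-rimmed saucer, for two seconds, then hold it in the same way over the middle of the comparison tile of that same colour for at least two seconds, and finish while still pointing at it. Touch, move or lift nothing at any time, and do not come down low over any other cassette or tile: travel well above them and descend from above.

Things in the scene. Friction and masses are not known exactly. Their poses are not given: they have to be found in the camera images.
- plate_brown: round white saucer with a BROWN rim, 140 mm across, rim 15 mm high, fixed to the table; origin at the centre of its underside, on the table. One test cassette lies on it, within 15 mm of its centre
- plate_sky: the same saucer with a LIGHT BLUE rim; another cassette lies on it
- plate_plain: the same saucer, all white, no coloured rim; another cassette lies on it
- tray: flat grey comparison tray, 64 x 266 x 10 mm high, fixed; origin at the centre of its underside, long side along its own y. Five square coloured tiles, 40 x 40 x 6 mm, lie in a row on it, 50 mm from centre to centre, in an order that changes
- window_red (a point): centre of the red coloured window (24 x 22 mm) on top of a loose white test cassette (70 x 28 x 8 mm, long side along its x, window in the middle, 20 g); the point lies on the top face, about 15 mm above the table; z points up. Which saucer this cassette lies on changes
- window_green (a point): centre of the green coloured window (24 x 22 mm) on top of a loose white test cassette (70 x 28 x 8 mm, long side along its x, window in the middle, 20 g); the point lies on the top face, about 15 mm above the table; z points up. Which saucer this cassette lies on changes
- window_blue (a point): centre of the blue coloured window (24 x 22 mm) on top of a loose white test cassette (70 x 28 x 8 mm, long side along its x, window in the middle, 20 g); the point lies on the top face, about 15 mm above the table; z points up. Which saucer this cassette lies on changes
- tile_red (a point): centre of the top face of the red comparison tile (40 x 40 mm), 16 mm above the table; z points up. Fixed
- tile_yellow (a point): centre of the top face of the yellow comparison tile (40 x 40 mm), 16 mm above the table; z points up. Fixed
- tile_green (a point): centre of the top face of the green comparison tile (40 x 40 mm), 16 mm above the table; z points up. Fixed
- tile_blue (a point): centre of the top face of the blue comparison tile (40 x 40 mm), 16 mm above the table; z points up. Fixed
- tile_purple (a point): centre of the top face of the purple-pink comparison tile (40 x 40 mm), 16 mm above the table; z points up. Fixed
- powder_jar: bystander: white jar with black cap, 84 mm across, 150 mm high, loose; origin under its centre
- dropper: bystander: small amber and green dropper bottle, 26 mm across, 60 mm high, loose; origin under its centre
- glass_jar: bystander: open glass jar, 76 mm across, 75 mm high, loose; origin under its centre
- cylinder: bystander: graduated cylinder, 26 mm tube on a 60 mm white foot, 200 mm high, loose; origin under its centre
Mind the look-alikes: they are no part of the job. What is shaped like the plate_brown but green is not meant. Leave any pink look-alike of the part that bears window_blue alone.

How it is judged:
On the way, in this order (a step that is already met when the one before it is completed fails the run):
1. pointing at the window of the cassette on the brown-rimmed saucer, for 1.5 s (((horizontal distance between window_red and plate_brown below 0.05 m and (horizontal distance between the grasp point and window_red below 0.018 m and z of the grasp point in the frame of window_red between 0.012 and 0.075 m)) or (horizontal distance between window_green and plate_brown below 0.05 m and (horizontal distance between the grasp point and window_green below 0.018 m and z of the grasp point in the frame of window_green between 0.012 and 0.075 m)) or (horizontal distance between window_blue and plate_brown below 0.05 m and (horizontal distance between the grasp point and window_blue below 0.018 m and z of the grasp point in the frame of window_blue between 0.012 and 0.075 m)))), for 1.5 s.
2. pointing at the tile of the same colour, for 1.5 s (((horizontal distance between window_red and plate_brown below 0.05 m and (horizontal distance between the grasp point and tile_red below 0.018 m and z of the grasp point in the frame of tile_red between 0.012 and 0.075 m)) or (horizontal distance between window_green and plate_brown below 0.05 m and (horizontal distance between the grasp point and tile_green below 0.018 m and z of the grasp point in the frame of tile_green between 0.012 and 0.075 m)) or (horizontal distance between window_blue and plate_brown below 0.05 m and (horizontal distance between the grasp point and tile_blue below 0.018 m and z of the grasp point in the frame of tile_blue between 0.012 and 0.075 m)))), for 1.5 s.
At the end, for the whole second after the job is handed in: The grasp point is still within 18 mm of the centre of the tile whose colour is that of the cassette on the brown-rimmed saucer, 12 to 75 mm above it (fingertips at most about 55 mm above); cassettes, jars, dropper bottle and graduated cylinder within 10 mm of their starts (((horizontal distance between window_red and plate_brown below 0.05 m and (horizontal distance between the grasp point and tile_red below 0.018 m and z of the grasp point in the frame of tile_red between 0.012 and 0.075 m)) or (horizontal distance between window_green and plate_brown below 0.05 m and (horizontal distance between the grasp point and tile_green below 0.018 m and z of the grasp point in the frame of tile_green between 0.012 and 0.075 m)) or (horizontal distance between window_blue and plate_brown below 0.05 m and (horizontal distance between the grasp point and tile_blue below 0.018 m and z of the grasp point in the frame of tile_blue between 0.012 and 0.075 m))) and distance of each of window_red, window_green, window_blue, powder_jar, dropper, glass_jar, cylinder from where it was at the start of the episode below 0.01 m); the robot touches nothing.
It fails at once if the robot touches anything (contact force between any of the fingers, the arm and anything else above 0.3 N).
It fails at once if a cassette or a bystander is moved more than 10 mm or lifted (distance of any of window_red, window_green, window_blue, powder_jar, dropper, glass_jar, cylinder from where it was at the start of the episode above 0.01 m).
It fails at once if pointing at a wrong tile or a wrong cassette: the grasp point within 18 mm of its centre, less than 65 mm above it ((horizontal distance between window_red and plate_brown below 0.05 m and ((horizontal distance between the grasp point and tile_yellow below 0.018 m and z of the grasp point in the frame of tile_yellow between 0.012 and 0.065 m) or (horizontal distance between the grasp point and tile_green below 0.018 m and z of the grasp point in the frame of tile_green between 0.012 and 0.065 m) or (horizontal distance between the grasp point and tile_blue below 0.018 m and z of the grasp point in the frame of tile_blue between 0.012 and 0.065 m) or (horizontal distance between the grasp point and tile_purple below 0.018 m and z of the grasp point in the frame of tile_purple between 0.012 and 0.065 m) or (horizontal distance between the grasp point and window_green below 0.018 m and z of the grasp point in the frame of window_green between 0.012 and 0.065 m) or (horizontal distance between the grasp point and window_blue below 0.018 m and z of the grasp point in the frame of window_blue between 0.012 and 0.065 m))) or (horizontal distance between window_green and plate_brown below 0.05 m and ((horizontal distance between the grasp point and tile_red below 0.018 m and z of the grasp point in the frame of tile_red between 0.012 and 0.065 m) or (horizontal distance between the grasp point and tile_yellow below 0.018 m and z of the grasp point in the frame of tile_yellow between 0.012 and 0.065 m) or (horizontal distance between the grasp point and tile_blue below 0.018 m and z of the grasp point in the frame of tile_blue between 0.012 and 0.065 m) or (horizontal distance between the grasp point and tile_purple below 0.018 m and z of the grasp point in the frame of tile_purple between 0.012 and 0.065 m) or (horizontal distance between the grasp point and window_red below 0.018 m and z of the grasp point in the frame of window_red between 0.012 and 0.065 m) or (horizontal distance between the grasp point and window_blue below 0.018 m and z of the grasp point in the frame of window_blue between 0.012 and 0.065 m))) or (horizontal distance between window_blue and plate_brown below 0.05 m and ((horizontal distance between the grasp point and tile_red below 0.018 m and z of the grasp point in the frame of tile_red between 0.012 and 0.065 m) or (horizontal distance between the grasp point and tile_yellow below 0.018 m and z of the grasp point in the frame of tile_yellow between 0.012 and 0.065 m) or (horizontal distance between the grasp point and tile_green below 0.018 m and z of the grasp point in the frame of tile_green between 0.012 and 0.065 m) or (horizontal distance between the grasp point and tile_purple below 0.018 m and z of the grasp point in the frame of tile_purple between 0.012 and 0.065 m) or (horizontal distance between the grasp point and window_red below 0.018 m and z of the grasp point in the frame of window_red between 0.012 and 0.065 m) or (horizontal distance between the grasp point and window_green below 0.018 m and z of the grasp point in the frame of window_green between 0.012 and 0.065 m)))).
It also fails if it takes over 38 s, if anything falls off the work surface, if the arm or the gripper's body presses on something with over 40 N, if the wrist force passes 120 N, or if a joint passes its speed limit or range.

## Robot

A 6-joint arm with a two-finger parallel gripper is mounted at the origin on the work surface. World frame = base frame: x ahead of the robot, y to its left, z up, the work surface at z = 0. Lengths are in m, angles in rad, forces in N, time in s.
With the tool pointing down it reaches from about 0.3 to 0.85 m from the base axis. Payload 4.2 kg.
Tool frame: the origin (TCP) lies midway between the tips of the shut fingers; the grasp point (between the pads) lies 19 mm behind it; z points along the fingers, y is the line along which they close (so a half turn about z gives the same grasp; the last joint's range is limited). The gripper opens to 91 mm and grips with 3 to 60 N. Pads are 32 mm wide; open, the fingers measure 118 mm over their backs; the gripper's body (76 mm by 178 mm) begins 60 mm behind the grasp point.
Start: joints at [-1.355, 0.32, 1.565, -0, 1.257, -0.02], TCP at [0.134, -0.559, 0.214] pointing down, gripper open.
Joint ranges: [-3.11, 3.11], [-0.84, 2.01], [0.21, 2.61], [-1.34, 4.49], [0.05, 2.63], [-2.56, 2.56]. Speed limits (rad/s): [2.57, 2.57, 3.14, 3.14, 3.14, 3.14].

## Interface

Orientations are given as [roll, pitch, yaw] about the fixed x, y, z axes, in that order (R = Rz(yaw) Ry(pitch) Rx(roll)).
In Python, from rig import bot, eyes gives the robot as it stands. The module is installed in compiled form; this text tells all that it offers.
- The arm moves only by the shell command python3 -m pendant 'ROWS'. ROWS is a JSON object of lists of equal length, an entry for each row: "jaw": the closure, from 0 (fully open) to 1 (shut); "xyz": the shift along the tool's x, y, z in cm, a list of three; "roll": the turn about the tool's z in units of 8 degrees (1.0 is 8 degrees). In form: {"jaw": [jaw, ...], "xyz": [[tx, ty, tz], ...], "roll": [roll, ...]}. A call has 1 to 20 rows; each row shifts and turns the commanded pose from where the row before left it, along the tool's axes as they then stand; what a row does not reach is not made up. A row lasts 1/10 s, in which the tool goes at most 50 mm and 8.59 degrees, less where a joint would pass 70% of its speed; a pose out of reach is approached as far as the arm can. A call is refused whole if a number of a shift passes 5 or a number of a turn 1, either way. A call with a gripper value outside its range is refused whole. The fingers move at their own pace and stop on an object; the grip force is fixed at half the most. Time passes only in rows, so rows that do not move let the fingers close. It gives the time, the measured TCP pose, the force, the opening and the grip force at its end, in the units of the state.
- bot.get_state(): the state, without advancing time (a new reading comes with each control period).
- eyes.read_camera(name): name is "scene" or "top" or "wrist"; returns a dict with "pixels" (384x512x3 uint8, red, green, blue), "mtx" (3x3 intrinsics, pixels), "extrinsics" (4x4, takes a point from camera to world coordinates). Camera axes: x right, y up, looking along -z (the intrinsics and any distortion apply to the point x, -y, -z); pixel columns grow to the right and rows downward; lengths in m; the calibration is good to about 2 mm. A picture is of the moment at which its call begins. There is no depth.
- bot.finish_job(): hands the job in; it is judged then, once.
The state is a dict: "clock": time; "q": joint angles; "joint_velocities": joint speeds; "joint_torque": joint torques, N m; "tcp_pos": TCP position; "orientation": TCP orientation; "contact_force": force on the tool from outside, world axes, zero at the start; "wrist_torque": the same for the moment, N m; "grip_width": finger opening in m; "grip_force": force on a finger pad.
Only numpy, scipy, OpenCV 4.12 (cv2) and the standard library are available. Lean on these libraries where they do the work, as an engineer would, in place of code of your own. Each camera call takes 0.05 s, during which the arm holds its last target. There are 200 camera calls.

## Working session

There is one attempt and no reset: what is moved stays moved. The work goes in short steps, Python scripts to look and compute and a shell command to move; the robot and the scene stay as the last step left them, time stands still between calls to the robot, and variables do not carry over. Pictures are saved under pics/ and viewed, at most 10 in all, crops included, and the job is handed in when it is done.

```bash
mkdir -p pics; python3 - <<'E'
from rig import bot, eyes
import cv2
s=bot.get_state(); print(s['clock'],s['tcp_pos'],s['orientation'],s['grip_width'])
for n in ['top','scene']:
    c=eyes.read_camera(n); cv2.imwrite(f'pics/{n}0.png',cv2.resize(c['pixels'][...,::-1],(800,600),interpolation=cv2.INTER_CUBIC)); print(n,c.keys(),c['mtx'],c['extrinsics'].round(3) if hasattr(c['extrinsics'],'round') else c['extrinsics'])
E
```

```text
0.0 [ 0.13423259 -0.55859843  0.21314633] [-3.13987682e+00 -3.20514630e-05  2.35853424e-01] 0.09123383861444731
top dict_keys(['pixels', 'mtx', 'extrinsics']) [[441.81340876   0.         245.41845707]
 [  0.         441.81340876 196.89634043]
 [  0.           0.           1.        ]] [[-0.079  0.974 -0.213  0.317]
 [-0.997 -0.077  0.019  0.018]
 [ 0.002  0.214  0.977  1.233]
 [ 0.     0.     0.     1.   ]]
scene dict_keys(['pixels', 'mtx', 'extrinsics']) [[460.90285585   0.         258.90090239]
 [  0.         460.90285585 191.68309427]
 [  0.           0.           1.        ]] [[ 0.339 -0.729  0.594  1.305]
 [ 0.941  0.258 -0.22  -0.254]
 [ 0.007  0.634  0.774  1.024]
 [ 0.     0.     0.     1.   ]]
```

View pics/top0.png

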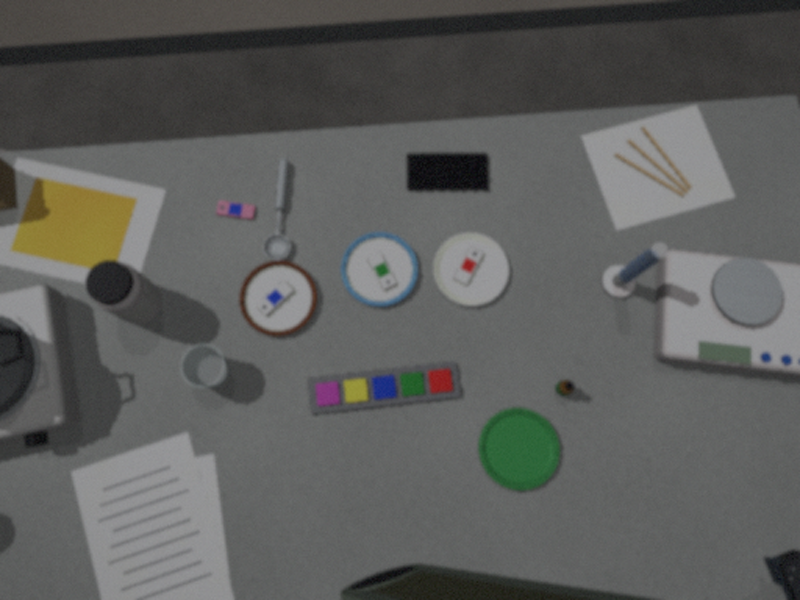

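View pics/scene0.png

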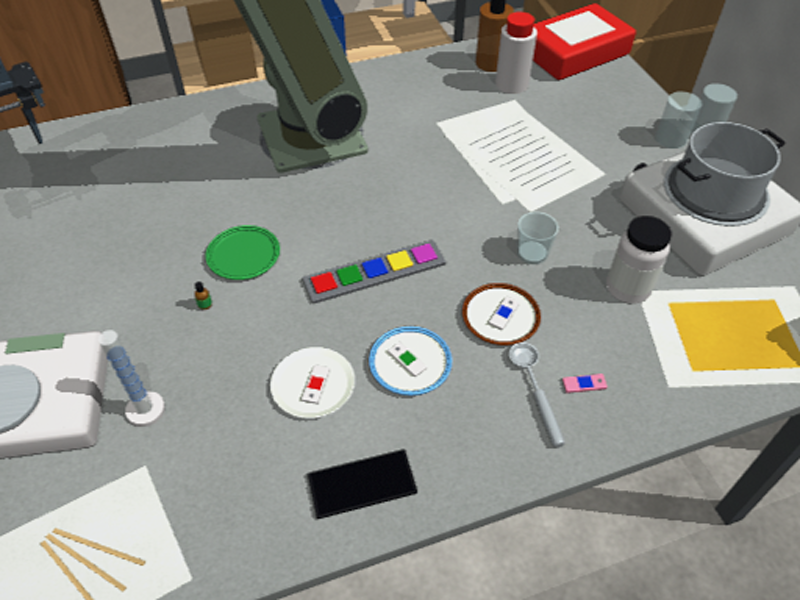

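The top view shows the blue-window cassette on the brown-rimmed saucer at (275,297) and the blue tile at (385,387). In the scene view they are at (505,313) and (375,267). The pink look-alike is at (236,210) in the top view, the cylinder at (620,280) and the jar at (112,285).

```bash
cat > h.py <<'E'
import numpy as np, cv2
from rig import bot, eyes
def ray(c,u,v,z):
    d=np.linalg.inv(c['mtx'])@[u,v,1]; d=np.array([d[0],-d[1],-d[2]])
    E=np.array(c['extrinsics']); d=E[:3,:3]@d; o=E[:3,3]
    return (o+d*(z-o[2])/d[2])[:2]
def blue(c,u,v,r=14):
    p=cv2.cvtColor(c['pixels'],cv2.COLOR_RGB2HSV).astype(int)
    m=(abs(p[...,0]-118)<12)&(p[...,1]>140)
    yy,xx=np.mgrid[:384,:512]; m&=(abs(xx-u)<r)&(abs(yy-v)<r)
    return xx[m].mean(),yy[m].mean(),m.sum()
E
python3 - <<'E'
from h import *
k=.64
pts={'top':dict(win=(275,297),tile=(385,387)),'scene':dict(win=(505,313),tile=(375,267))}
for n,d in pts.items():
    c=eyes.read_camera(n)
    for o,(u,v) in d.items():
        x,y,m=blue(c,u*k,v*k); print(n,o,m,ray(c,x,y,.015 if o=='win' else .016).round(4))
    if n=='top':
        for o,(u,v,z) in dict(jarcap=(112,285,.15),cylfoot=(618,282,.01),cyltop=(660,250,.2),glass=(205,365,.04),drop=(565,388,.06),sky=(380,269,.015),plain=(471,269,.015),brown=(279,298,.012),trayL=(328,393,.016),trayR=(441,381,.016),box=(665,255,.06)).items(): print(o,ray(c,u*k,v*k,z).round(3))
E
```

```text
top win 31 [0.6183 0.1894]
top tile 187 [0.4404 0.0048]
jarcap [0.625 0.431]
cylfoot [ 0.598 -0.438]
cyltop [ 0.6  -0.44]
glass [0.5   0.311]
drop [ 0.409 -0.301]
sky [ 0.655 -0.006]
plain [ 0.642 -0.172]
brown [0.616 0.181]
trayL [0.437 0.103]
trayR [ 0.442 -0.097]
box [ 0.628 -0.51 ]
scene win 42 [0.6148 0.1915]
scene tile 144 [0.4383 0.0053]
```

```bash
python3 -m pendant '{"jaw":[0.8,0.8,0.8,0.8,0.8,0.8,0.8,0.8,0.8,0.8,0.8,0.8,0.8,0.8,0.8,0.8,0.8,0.8,0.8,0.8],"xyz":[[1,-1,0],[2,-2,0],[2.2,-2.1,0],[2.2,-2.1,0],[2.2,-2.1,0],[2.2,-2.1,0],[2.2,-2.1,0],[2.2,-2.1,0],[2.2,-2.1,0],[2.2,-2.1,0],[2.2,-2.1,0],[2.2,-2.1,0],[2.2,-2.1,0],[2.2,-2.1,0],[2.2,-2.1,0],[2.2,-2.1,0],[2.2,-2.1,0],[2.2,-2.1,0],[2,-2,0],[1,-1,0]],"roll":[0,0,0,0,0,0,0,0,0,0,0,0,0,0,0,0,0,0,0,0]}'
cat > go.py <<'E'
import sys
from h import *
from scipy.spatial.transform import Rotation as R
s=bot.get_state(); g=np.array([float(a) for a in sys.argv[1:4]])
print(s['clock'],s['tcp_pos'],s['orientation'],s['q'],s['contact_force'],s['grip_width'])
print('cm',(100*R.from_euler('xyz',s['orientation']).as_matrix().T@(g-s['tcp_pos'])).round(2))
E
python3 go.py .6165 .1905 .15
```

```text
clock: 2.2
tcp_pos: [0.4426, -0.0755, 0.2139]
orientation: [-3.141, -0.0, 0.238]
contact_force: [0.6, 0.1, -0.3]
grip_width: 0.0181
grip_force: 0.0
2.2 [ 0.44261058 -0.07553906  0.21391118] [-3.14104313e+00 -1.28939107e-04  2.38145660e-01] [-1.95066579e-01  1.20381037e-01  1.83085937e+00  5.95437811e-04
  1.19046596e+00  1.13736298e+00] [ 0.5710236   0.07050517 -0.28926736] 0.018061302190339416
cm [ 23.17 -21.75   6.41]
```

```bash
python3 -m pendant '{"jaw":[0.8,0.8,0.8,0.8,0.8,0.8,0.8,0.8,0.8,0.8,0.8,0.8,0.8,0.8],"xyz":[[1,-1,0],[2,-1.9,0],[2,-1.9,0],[2,-1.9,0],[2,-1.9,0],[2,-1.9,0],[2,-1.9,0],[2,-1.9,0],[2,-1.9,0],[2,-1.8,0],[2,-1.8,0],[1.2,-1,0],[1,-0.8,0],[0,0,0]],"roll":[0,0,0,0,0,0,0,0,0,0,0,0,0,0]}'
python3 - <<'E'
from h import *
s=bot.get_state(); g=s['tcp_pos']; c=eyes.read_camera('wrist')
cv2.imwrite('pics/w1.png',cv2.resize(c['pixels'][...,::-1],(800,600),interpolation=cv2.INTER_CUBIC))
E=np.array(c['extrinsics']); 
p=np.linalg.inv(E)@[.6165,.1905,.015,1]; p=c['mtx']@[p[0],-p[1],-p[2]]; print('proj 512:',p[:2]/p[2],'800:',p[:2]/p[2]/.64)
x,y,m=blue(c,p[0]/p[2],p[1]/p[2],60); print(x,y,m,ray(c,x,y,.015))
E
python3 go.py .6165 .1905 .10
```

```text
clock: 3.6
tcp_pos: [0.618, 0.1871, 0.2134]
orientation: [3.142, 0.0, 0.236]
contact_force: [-0.6, 0.1, 0.2]
grip_width: 0.0181
grip_force: 0.0
proj 512: [251.03721653 173.63805752] 800: [392.24565083 271.30946488]
250.24255319148935 173.89787234042552 235 [0.61596218 0.19136413]
3.65 [0.61741458 0.18620964 0.21352261] [3.14105595e+00 1.06467672e-03 2.35869087e-01] [ 2.75343867e-01  4.31800675e-01  1.39154170e+00 -5.10314586e-04
  1.31933534e+00  1.61039807e+00] [ 0.22838302 -0.47104475  0.17793519] 0.018140618195351798
cm [ 0.02 -0.44 11.35]
```

View pics/w1.png

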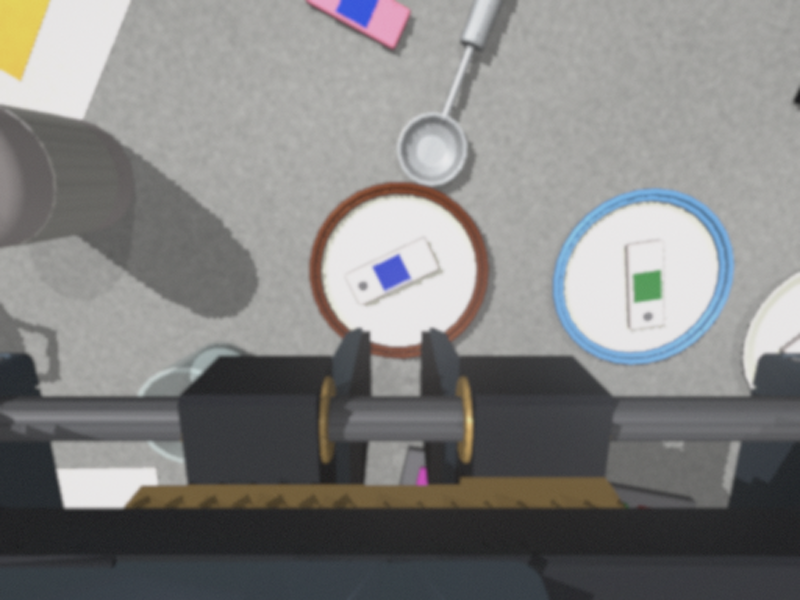

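The wrist view confirms the blue window on the brown-rimmed saucer at (391,271), which is (0.616, 0.191). The area below the tool is clear, so I'll descend and hold.

```bash
python3 -m pendant '{"jaw":[0.8,0.8,0.8,0.8,0.8,0.8,0.8,0.8,0.8,0.8,0.8,0.8],"xyz":[[0,-0.4,0],[0,0,1],[0,0,2],[0,0,2],[0,0,2],[0,0,2],[0,0,2],[0,0,2],[0,0,2],[0,0,1.3],[0,0,0.7],[0,0,0]],"roll":[0,0,0,0,0,0,0,0,0,0,0,0]}'
python3 go.py .6162 .191 .042
```

```text
clock: 4.85
tcp_pos: [0.616, 0.1899, 0.043]
orientation: [3.141, 0.002, 0.236]
contact_force: [0.3, 0.3, 0.5]
grip_width: 0.0184
grip_force: 0.0
4.85 [0.61596376 0.18992122 0.04302577] [3.14138845e+00 1.81669156e-03 2.35617772e-01] [ 2.81303987e-01  5.68169471e-01  1.61535675e+00 -1.47739079e-04
  9.59890564e-01  1.61656721e+00] [0.33136887 0.25018649 0.47434625] 0.01843000412472943
cm [ 0.05 -0.1   0.1 ]
```

```bash
python3 -m pendant '{"jaw":[0.8,0.8,0.8,0.8,0.8,0.8,0.8,0.8,0.8,0.8,0.8,0.8,0.8,0.8,0.8,0.8,0.8,0.8,0.8,0.8],"xyz":[[0,0,0],[0,0,0],[0,0,0],[0,0,0],[0,0,0],[0,0,0],[0,0,0],[0,0,0],[0,0,0],[0,0,0],[0,0,0],[0,0,0],[0,0,0],[0,0,0],[0,0,0],[0,0,0],[0,0,0],[0,0,0],[0,0,0],[0,0,0]],"roll":[0,0,0,0,0,0,0,0,0,0,0,0,0,0,0,0,0,0,0,0]}'
python3 -m pendant '{"jaw":[0.8,0.8,0.8,0.8,0.8,0.8,0.8,0.8,0.8,0.8,0.8,0.8,0.8],"xyz":[[0,0,0],[0,0,0],[0,0,-1],[0,0,-2],[0,0,-2],[0,0,-2],[0,0,-2],[0,0,-2],[0,0,-2],[0,0,-2],[0,0,-1],[0,0,-0.5],[0,0,0]],"roll":[0,0,0,0,0,0,0,0,0,0,0,0,0]}'
python3 go.py .4393 .005 .2
```

```text
clock: 6.85
tcp_pos: [0.6166, 0.1903, 0.0439]
orientation: [3.141, 0.0, 0.236]
contact_force: [-0.4, -0.3, -0.7]
grip_width: 0.0183
grip_force: 0.0
clock: 8.15
tcp_pos: [0.6167, 0.1903, 0.2094]
orientation: [3.142, -0.001, 0.236]
contact_force: [-0.1, -0.4, 0.2]
grip_width: 0.0185
grip_force: 0.0
8.15 [0.61666133 0.19033908 0.20936342] [ 3.14155397e+00 -7.38259062e-04  2.35798001e-01] [ 2.81600729e-01  4.33801191e-01  1.39876949e+00 -7.50179043e-05
  1.30828626e+00  1.61661851e+00] [-0.07320325 -0.38166623  0.22760067] 0.01854014286987969
cm [-21.58  13.88   0.92]
```

```bash
python3 -m pendant '{"jaw":[0.8,0.8,0.8,0.8,0.8,0.8,0.8,0.8,0.8,0.8,0.8,0.8,0.8],"xyz":[[-1,0.6,0],[-2,1.3,0],[-2,1.3,0],[-2,1.3,0],[-2,1.3,0],[-2,1.3,0],[-2,1.3,0],[-2,1.3,0],[-2,1.3,0],[-2,1.3,0],[-1.6,1,0],[-1,0.5,0],[0,0,0]],"roll":[0,0,0,0,0,0,0,0,0,0,0,0,0]}'
python3 - <<'E'
from h import *
c=eyes.read_camera('wrist')
cv2.imwrite('pics/w2.png',cv2.resize(c['pixels'][...,::-1],(800,600),interpolation=cv2.INTER_CUBIC))
E=np.array(c['extrinsics']); p=np.linalg.inv(E)@[.4393,.005,.016,1]; p=c['mtx']@[p[0],-p[1],-p[2]]; p=p[:2]/p[2]
x,y,m=blue(c,*p,40); print(p/.64,x/.64,y/.64,m,ray(c,x,y,.016))
E
python3 go.py .4393 .005 .044
```

```text
clock: 9.45
tcp_pos: [0.4376, 0.005, 0.2087]
orientation: [-3.141, 0.001, 0.234]
contact_force: [-0.4, 0.5, -0.3]
grip_width: 0.0181
grip_force: 0.0
[397.598834  269.6317787] 395.6875 269.5671875 1000 [0.43900967 0.0064335 ]
9.5 [0.43865107 0.00549615 0.20893314] [-3.14143771e+00 -4.96110206e-04  2.34793853e-01] [-1.38970899e-02  1.07296374e-01  1.85950527e+00  2.95182741e-04
  1.17434831e+00  1.32199142e+00] [-0.63298443  0.87547278 -0.01381734] 0.018230796774988758
cm [ 0.04  0.07 16.49]
```

View pics/w2.png

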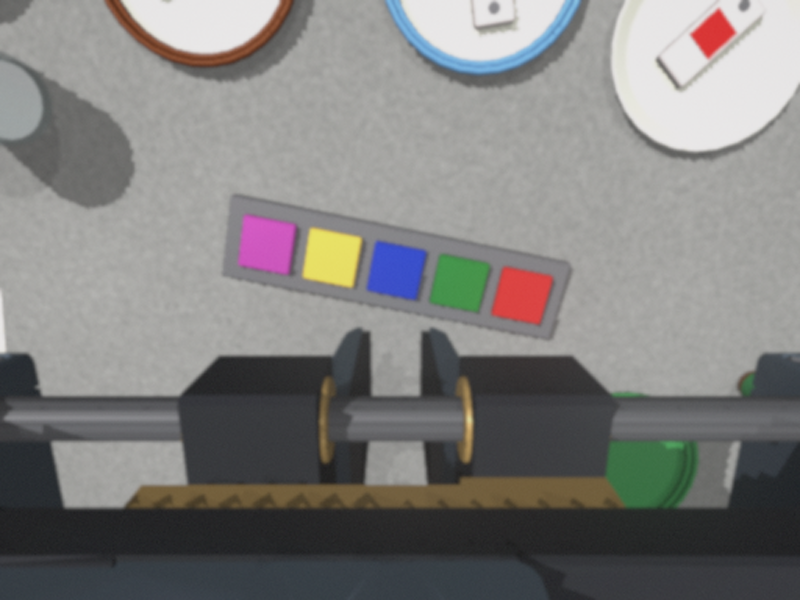

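The wrist view shows the blue tile at (396,270), in the middle of the tray at (0.439, 0.006), and the tool is directly above it. I'll go straight down and hold.

```bash
python3 -m pendant '{"jaw":[0.8,0.8,0.8,0.8,0.8,0.8,0.8,0.8,0.8,0.8,0.8,0.8],"xyz":[[0,0,1],[0,0,2],[0,0,2],[0,0,2],[0,0,2],[0,0,2],[0,0,2],[0,0,1.5],[0,0,1],[0,0,0.8],[0,0,0],[0,0,0]],"roll":[0,0,0,0,0,0,0,0,0,0,0,0]}'
python3 -m pendant '{"jaw":[0.8,0.8,0.8,0.8,0.8,0.8,0.8,0.8,0.8,0.8,0.8,0.8,0.8,0.8,0.8,0.8,0.8,0.8,0.8,0.8],"xyz":[[0,0,0],[0,0,0],[0,0,0],[0,0,0],[0,0,0],[0,0,0],[0,0,0],[0,0,0],[0,0,0],[0,0,0],[0,0,0],[0,0,0],[0,0,0],[0,0,0],[0,0,0],[0,0,0],[0,0,0],[0,0,0],[0,0,0],[0,0,0]],"roll":[0,0,0,0,0,0,0,0,0,0,0,0,0,0,0,0,0,0,0,0]}'
python3 -m pendant '{"jaw":[0.8,0.8,0.8,0.8],"xyz":[[0,0,0],[0,0,0],[0,0,0],[0,0,0]],"roll":[0,0,0,0]}'
```

```text
clock: 10.7
tcp_pos: [0.4393, 0.0057, 0.0461]
orientation: [3.141, -0.001, 0.236]
contact_force: [0.7, 0.5, 0.1]
grip_width: 0.0183
grip_force: 0.0
clock: 12.7
tcp_pos: [0.4389, 0.0056, 0.046]
orientation: [3.141, -0.0, 0.236]
contact_force: [0.1, 0.4, -0.3]
grip_width: 0.0183
grip_force: 0.0
clock: 13.1
tcp_pos: [0.4388, 0.0056, 0.0459]
orientation: [3.141, -0.0, 0.236]
contact_force: [-0.3, -0.0, 0.4]
grip_width: 0.0182
grip_force: 0.0
```

```bash
python3 -c "
from rig import bot; print(bot.finish_job())"
```

```text
the job is handed in; nothing more can be done
None
```

The arm pointed about 3 cm above the blue window of the cassette on the brown-rimmed saucer for just over 2 s. It then held about 3 cm above the middle of the blue tile for over 2 s, and I handed the job in at 13.1 s while it was still pointing there; the force readings showed no sign of contact, and no verdict was returned.

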